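# Try the friction hinge of the instrument case

### The job

Two grey instrument cases stand on the bench, and the hinges of the wider one have just been tightened. Lift the lid of the wider case by its handle to about 45 degrees, let go of it and move clear, so that we see whether the lid stays up by itself; leave it standing there and leave the narrower case alone.

Things in the scene. Friction and masses are not known exactly. Their poses are not given: they have to be found in the camera images.
- wide_case_lid (a joint): Lid angle of the wider grey case, rad: 0 = shut, grows as the front edge rises, stop at 1.9; 45 degrees is 0.785. It may start slightly ajar (up to 0.15). The hinge has stiff friction: the lid stays wherever it is left; raising it by the handle takes about 2 to 5 N.
- wide_case_lid_handle (a point): Centre of the wider case's handle: a black round bar, 14 mm thick, 36 mm long, parallel to the hinge, on a 10 mm stem, midway across the lid near its front edge. With the lid shut it is 34 mm above the lid, 40 mm above the hinge line and 90 mm before it. Own y = the bar's axis, z = lid's normal. Pinch it from above across its ends or its thickness; it turns between the fingers as the lid rises.
- wide_case_hinge (a point): Middle of the wider case's hinge line, 60 mm above the bench at the upper rear edge; does not move with the lid. Its y axis is the hinge line, -x points to the case's front (towards the robot, turned up to 20 degrees), z is up. The case is fixed to the bench, 150 mm wide (y), 110 mm deep, 60 mm high plus a 6 mm lid; the line is 4 mm behind its rear wall.
- narrow_case_lid_handle (a point): Centre of the like handle on the lid of the other, narrower case (90 mm wide, otherwise the same build, 110 mm deep and 60 mm high), which is to be left alone. The two cases stand side by side and may change places.

How it is judged:
By the outcome, as a careful person would: the job done as asked, in the order asked, and still so for the second after the job is handed in, with the robot touching nothing.
It also fails if it takes over 32 s, if anything falls off the work surface, if the arm or the gripper's body presses on something with over 40 N, if the wrist force passes 120 N, or if a joint passes its speed limit or range.

### The arm

A 6-joint arm with a two-finger parallel gripper is mounted at the origin on a cart in front of the work surface, level with it; the furniture and walls round the work are solid. World frame = base frame: x ahead of the robot, y to its left, z up, the work surface at z = 0. Lengths are in mm, angles in rad, forces in N, time in s.
With the tool pointing down it reaches from about 425 to 925 mm from the base axis. Payload 12.5 kg.
Tool frame: the origin (TCP) lies between the finger pads; the fingertips stand robot.finger_overhang ahead of it and the grasp point (between the pads) is the TCP (robot.finger_overhang is the distance from the TCP to the fingertips, in mm); z points along the fingers, y is the line along which they close (so a half turn about z gives the same grasp; the last joint's range is limited). The gripper opens to 85 mm and grips with 20 to 120 N. Pads are 22 mm wide; open, the fingers measure 114 mm over their backs; the gripper's body (76 mm by 85 mm) begins 54 mm behind the grasp point. The pads swing forward as they close: fully open they stand 13 mm farther back than shut.
Start: joints at [1.198, 0.491, 1.559, -0, 1.092, -0.106], TCP at [164.761, 602.91, 220.527] pointing down, gripper open.
Joint ranges: [-3.1, 3.1], [-0.84, 2.19], [0.05, 2.79], [-1.13, 4.28], [0.06, 2.93], [-2.69, 2.69]. Speed limits (rad/s): [2.22, 2.22, 2.79, 3.14, 3.14, 3.14].

### API

Orientations are given as a unit quaternion [x, y, z, w].
In Python, from bench import robot gives the robot as it stands.
- The arm moves only by the tool apply_moves, never from a script. Its argument "motion" is a list of rows, each an object of numbers: "dx", "dy", "dz": the shift along the tool's x, y, z in mm; "spin": the turn about the tool's z in rad; "fingers": the gripper command: -1 is fully open, 1 is shut, values between are in proportion. In form: [{"dx": .., "dy": .., "dz": .., "spin": .., "fingers": ..}, ...]. A call has 1 to 5 rows; each row shifts and turns the commanded pose from where the row before left it, along the tool's axes as they then stand; what a row does not reach is not made up. A row lasts 1/10 s, in which the tool goes at most 50 mm and 8.59 degrees, less where a joint would pass 70% of its speed; a pose out of reach is approached as far as the arm can. A call is refused whole if a number of a shift passes 50 or a number of a turn 0.15, either way. A call with a gripper value outside its range is refused whole. The fingers move at their own pace and stop on an object; the grip force is fixed at half the most. Time passes only in rows, so rows that do not move let the fingers close. It gives the time, the measured TCP pose, the force, the opening and the grip force at its end, in the units of the state.
- robot.get_state(): the state, without advancing time (a new reading comes with each control period).
- robot.capture(name): name is "scene" or "top"; returns a dict with "pixels" (420x560x3 uint8, blue, green, red), "K" (3x3 intrinsics, pixels), "xyz" and "rotation" of the camera in the world. Camera axes: x right, y up, looking along -z (the intrinsics and any distortion apply to the point x, -y, -z); pixel columns grow to the right and rows downward; lengths in mm; the calibration is good to about 2 mm. A picture is of the moment at which its call begins. There is no depth.
- robot.sign_off(): hands the job in; it is judged then, once.
The state is a dict: "time_s": time; "joint_pos": joint angles; "joint_vel": joint speeds; "tau": joint torques, N m; "tcp_pos": TCP position; "eef_rot": TCP orientation; "force": force on the tool from outside, world axes, zero at the start; "moment": the same for the moment, N m; "opening": opening from 0.0 (shut) to 1.0 (fully open); "grip_force": force on a finger pad.
Only numpy, scipy, OpenCV 4.12 (cv2) and the standard library are available. Lean on these libraries where they do the work, as an engineer would, in place of code of your own. Each camera call takes 0.05 s, during which the arm holds its last target. There are 200 camera calls.

## Working session

There is one attempt and no reset: what is moved stays moved. The work goes in short steps, Python scripts to look and compute and a tool call to move; the robot and the scene stay as the last step left them, time stands still between calls to the robot, and variables do not carry over. Pictures are saved under pics/ and viewed, at most 10 in all, crops included, and the job is handed in when it is done.

Besides the shell and the picture viewer there is one more tool, called as a command line: name --argument value ..., lists and objects as JSON in quotes. apply_moves: Moves the arm, as the interface text tells. Its arguments: {"type":"object","properties":{"motion":{"type":"array"}},"required":["motion"]}

```bash
mkdir -p pics; python3 - <<'E'
from bench import robot
import cv2,numpy as np
print(robot.get_state(), robot.finger_overhang)
for n in("scene","top"):
    c=robot.capture(n); cv2.imwrite(f"pics/{n}0.png",c["pixels"]); print(n,c["K"],c["xyz"],c["rotation"],[k for k in c])
E
```

```text
{'time_s': 0.0, 'joint_pos': array([ 1.19841206e+00,  4.91562367e-01,  1.55946323e+00, -2.36388494e-05,
        1.09168729e+00, -1.05621254e-01]), 'joint_vel': array([ 0.00138326,  0.00022462, -0.00212222, -0.00063515, -0.00089622,
       -0.00143835]), 'tau': array([ 7.26273902e-04, -6.18453169e+01, -2.61585832e+01, -1.11901061e-04,
        4.14523092e-03,  2.66878283e-05]), 'tcp_pos': array([164.66441702, 602.66811479, 219.92125283]), 'eef_rot': array([ 1.32980941e-01,  9.91118437e-01, -5.46679070e-04, -1.22411470e-04]), 'force': array([-0.0863418 ,  0.08165489,  0.77232185]), 'moment': array([-0.01028093,  0.00862881, -0.02974928]), 'grip_force': 0.0, 'opening': 0.9984641013381339} 19.0
scene [[440.37696481   0.         280.39060094]
 [  0.         440.37696481 205.09883736]
 [  0.           0.           1.        ]] [ 119.99421733 -642.50596941  621.63929653] [ 0.41276752 -0.15889494 -0.32842297  0.83457398] ['pixels', 'K', 'xyz', 'rotation']
top [[410.33212056   0.         280.23826126]
 [  0.         410.33212056 212.94085727]
 [  0.           0.           1.        ]] [ 433.10797896 -116.53293233  952.39869064] [-0.03961785  0.06725331  0.70643316 -0.70346258] ['pixels', 'K', 'xyz', 'rotation']
```

View pics/scene0.png

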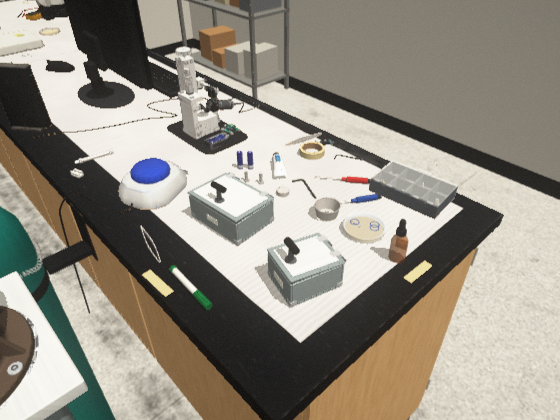

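View pics/top0.png

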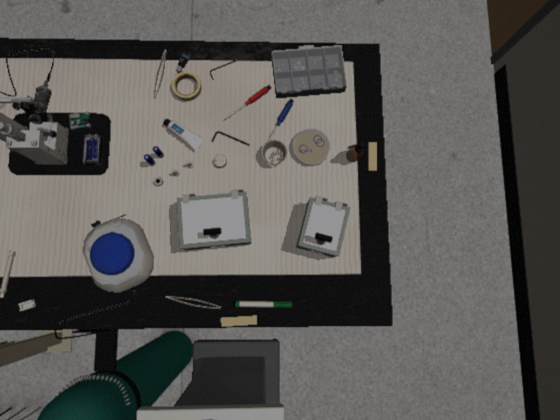

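The wider case is on the left: handle near top (212,231) and scene (218,188). The narrow case's handle is near top (323,238). A blue and white dome stands left of the wide case, near top (115,255). Next I'll enlarge crops and cast rays.

```bash
cat > h.py <<'E'
import numpy as np,cv2
from scipy.spatial.transform import Rotation as R
def ray(c,u,v):
    d=np.linalg.inv(c["K"])@[u,v,1]; d=R.from_quat(c["rotation"]).as_matrix()@(d*[1,-1,-1])
    return np.array(c["xyz"]),d/np.linalg.norm(d)
def plane(c,u,v,z):
    o,d=ray(c,u,v); return o+d*(z-o[2])/d[2]
def tri(c1,p1,c2,p2):
    o1,d1=ray(c1,*p1);o2,d2=ray(c2,*p2)
    s=np.linalg.lstsq(np.c_[d1,-d2],o2-o1,rcond=None)[0]
    a,b=o1+s[0]*d1,o2+s[1]*d2
    return (a+b)/2,np.linalg.norm(a-b)
E
python3 - <<'E'
from bench import robot
import cv2,numpy as np
from h import *
t=robot.capture("top");s=robot.capture("scene")
np.save("t0.npy",t,allow_pickle=True);np.save("s0.npy",s,allow_pickle=True)
def dark(c,x0,y0,x1,y1,th=45):
    m=(c["pixels"][y0:y1,x0:x1].max(2)<th).astype(np.uint8)
    n,l,st,ce=cv2.connectedComponentsWithStats(m)
    for i in range(1,n):
        if st[i,4]>15:
            ys,xs=np.where(l==i); print(st[i][:]+[x0,y0,0,0,0],ce[i]+[x0,y0],cv2.minAreaRect(np.c_[xs+x0,ys+y0].astype(np.float32)))
dark(t,190,205,235,242);print();dark(s,200,175,240,210);
m=(t["pixels"][185:260,170:260].min(2)>130).astype(np.uint8)
n,l,st,ce=cv2.connectedComponentsWithStats(m);i=1+st[1:,4].argmax();ys,xs=np.where(l==i)
print("lid",cv2.boxPoints(cv2.minAreaRect(np.c_[xs+170,ys+185].astype(np.float32))))
a=cv2.resize(t["pixels"][180:260,165:265],(500,400),interpolation=cv2.INTER_CUBIC)
b=cv2.resize(s["pixels"][170:245,180:280],(500,375),interpolation=cv2.INTER_CUBIC)
cv2.imwrite("pics/c0.png",cv2.vconcat([a[:300],b[:300]]) if 0 else cv2.resize(cv2.hconcat([a,cv2.copyMakeBorder(b,0,25,0,0,0)]),(800,320)))
E
```

```text
[204 228  17   8 104] [211.95192308 231.63461538] ((211.9467315673828, 231.9139404296875), (6.880716800689697, 16.20589828491211), 84.80557250976562)

lid [[179.53033 201.56856]
 [241.86966 195.63148]
 [245.84268 237.34834]
 [183.50336 243.28542]]
```

View pics/c0.png

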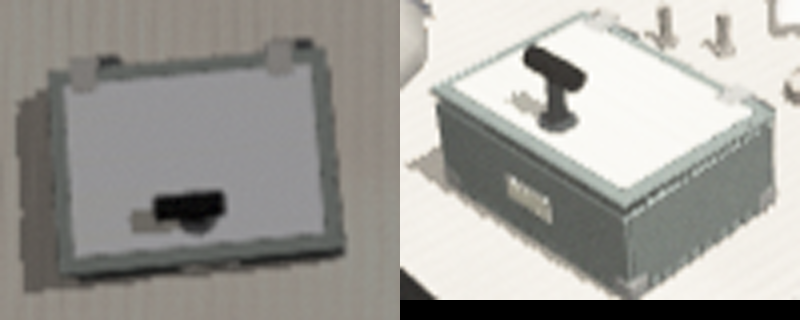

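The crops show the bar centred at about top (212,231) and scene (218.5,187). The lid corners in the top crop are at (52,72), (326,48), (344,250) and (62,275).

```bash
python3 - <<'E'
from h import *
t=np.load("t0.npy",allow_pickle=True).item();s=np.load("s0.npy",allow_pickle=True).item()
f=lambda x,y:(165+x/4-.4,180+y/4-.4)
P,e=tri(t,f(189,205),s,(180+155/4-.4,170+68/4-.4));print("handle",P,e)
q=[plane(t,*f(*p),66) for p in[(52,72),(326,48),(344,250),(62,275)]]
q=np.array(q);print(q,[np.linalg.norm(q[i]-q[(i+1)%4]) for i in range(4)])
for v in (q[1]-q[0],q[2]-q[3]):print(np.degrees(np.arctan2(v[1],v[0])))
for a,b in(((152,208),(224,203)),):
    v=plane(t,*f(*b),100)-plane(t,*f(*a),100);print("bar",v,np.linalg.norm(v),np.degrees(np.arctan2(v[1],v[0])))
fr=(q[2]+q[3])/2; re=(q[0]+q[1])/2
print("front mid",fr,"rear mid",re)
n=tri(t,(323,238),s,(180+112,247));print("narrow",n)
E
```

```text
handle [526.65862963  -9.00699092 101.40836954] 2.7625994470749373
[[602.31912457  71.69052311  66.        ]
 [615.76611367 -77.0560458   66.        ]
 [504.68853547 -87.33688762  66.        ]
 [491.92054231  63.05286452  66.        ]] [np.float64(149.35314954479585), np.float64(111.55233788339399), np.float64(150.93077617461958), np.float64(110.73597477911174)]
-84.83438774991257
-85.14726222412787
bar [  2.49648619 -37.09816097   0.        ] 37.182065446605804 -86.15013824312572
front mid [498.30453889 -12.14201155  66.        ] rear mid [609.04261912  -2.68276134  66.        ]
narrow (array([ 511.83430519, -241.06494146,   99.18028031]), np.float64(4.537943865953743))
```

The triangulated handle matches the case geometry: bar at about (525,-10,100), hinge at about (613,-2,60), hinge line heading 95°. I'll turn the tool so the fingers close along the bar's axis, then travel high.

apply_moves --motion '[{"spin":-0.118,"fingers":-1},{"spin":-0.118,"fingers":-1},{"spin":-0.118,"fingers":-1},{"dx":-20,"dy":-42,"fingers":-1},{"dx":-20,"dy":-43,"fingers":-1}]'

```text
$.motion[0]: bad value
```

apply_moves --motion '[{"dx":-20,"dy":-43,"fingers":-1},{"dx":-20,"dy":-43,"fingers":-1},{"dx":-20,"dy":-43,"fingers":-1},{"dx":-20,"dy":-43,"fingers":-1},{"dx":-20,"dy":-43,"fingers":-1}]'

```text
$.motion[0]: bad value
```

apply_moves --motion '[{"dx":-20,"dy":-43,"fingers":-1},{"dx":-20,"dy":-43,"fingers":-1},{"dx":-20,"dy":-43,"fingers":-1},{"dx":-20,"dy":-43,"fingers":-1},{"dx":-20,"dy":-43,"fingers":-1}]'

```text
$.motion[0]: bad value
```

All keys have to be given in every row, it seems.

apply_moves --motion '[{"dx":0,"dy":0,"dz":0,"spin":-0.118,"fingers":-1},{"dx":0,"dy":0,"dz":0,"spin":-0.118,"fingers":-1},{"dx":0,"dy":0,"dz":0,"spin":-0.118,"fingers":-1},{"dx":-20,"dy":-42,"dz":0,"spin":0,"fingers":-1},{"dx":-20,"dy":-43,"dz":0,"spin":0,"fingers":-1}]'

```text
time_s: 0.7
tcp_pos: [211.9, 521.0, 219.9]
eef_rot: [-0.045, 0.999, -0.0, -0.0]
force: [0.9, 0.4, 0.0]
opening: 1.003
grip_force: 0.0
```

apply_moves --motion '[{"dx":-20,"dy":-43,"dz":0,"spin":0,"fingers":-1},{"dx":-20,"dy":-43,"dz":0,"spin":0,"fingers":-1},{"dx":-20,"dy":-43,"dz":0,"spin":0,"fingers":-1},{"dx":-20,"dy":-43,"dz":0,"spin":0,"fingers":-1},{"dx":-20,"dy":-43,"dz":0,"spin":0,"fingers":-1}]'

```text
time_s: 1.2
tcp_pos: [330.9, 314.6, 220.6]
eef_rot: [-0.044, 0.999, 0.0, 0.0]
force: [1.5, 0.4, 0.1]
opening: 0.998
grip_force: 0.0
```

apply_moves --motion '[{"dx":-20,"dy":-43,"dz":0,"spin":0,"fingers":-1},{"dx":-20,"dy":-43,"dz":0,"spin":0,"fingers":-1},{"dx":-20,"dy":-43,"dz":0,"spin":0,"fingers":-1},{"dx":-20,"dy":-43,"dz":0,"spin":0,"fingers":-1},{"dx":-20,"dy":-43,"dz":0,"spin":0,"fingers":-1}]'

```text
time_s: 1.7
tcp_pos: [449.3, 108.9, 220.6]
eef_rot: [-0.044, 0.999, 0.0, 0.0]
force: [0.4, 0.4, -0.7]
opening: 0.999
grip_force: 0.0
```

apply_moves --motion '[{"dx":-21,"dy":-40,"dz":0,"spin":0,"fingers":-1},{"dx":-21,"dy":-40,"dz":0,"spin":0,"fingers":-1},{"dx":-20,"dy":-36,"dz":10,"spin":0,"fingers":-1},{"dx":0,"dy":0,"dz":30,"spin":0,"fingers":-1},{"dx":0,"dy":0,"dz":20,"spin":0,"fingers":-1}]'

```text
time_s: 2.2
tcp_pos: [520.6, -0.6, 158.9]
eef_rot: [-0.042, 0.999, 0.0, -0.0]
force: [-0.4, 0.4, -0.2]
opening: 0.999
grip_force: 0.0
```

```bash
python3 - <<'E'
from bench import robot
from h import *
t=robot.capture("top");s=robot.capture("scene");st=robot.get_state();print(st["tcp_pos"],st["joint_pos"])
a=cv2.resize(t["pixels"][180:260,165:265],(400,320),interpolation=cv2.INTER_CUBIC)
b=cv2.resize(s["pixels"][140:240,180:280],(400,400),interpolation=cv2.INTER_CUBIC)
cv2.imwrite("pics/c1.png",cv2.hconcat([cv2.copyMakeBorder(a,0,80,0,0,0),b]))
E
```

```text
[5.19407003e+02 3.86060770e-01 1.58227619e+02] [-1.26521903e-01  4.22444009e-01  1.88373390e+00  1.21904269e-04
  8.40109548e-01 -1.78389460e+00]
```

View pics/c1.png

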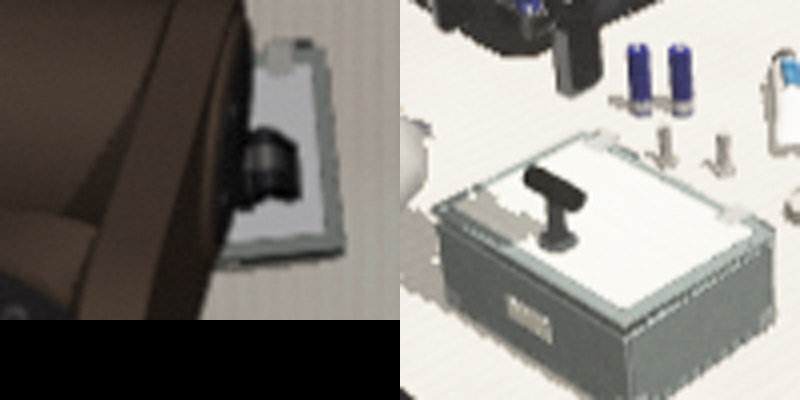

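The top view shows the right-hand finger at about px (232,221), and the scene view shows its tip at about (225,162). I'll check both against the reported TCP.

```bash
python3 - <<'E'
from h import *
t=np.load("t0.npy",allow_pickle=True).item();s=np.load("s0.npy",allow_pickle=True).item()
print(tri(t,(233.5,222),s,(224.5,160)))
def pr(c,P):
    p=R.from_quat(c["rotation"]).inv().apply(np.array(P)-c["xyz"])*[1,-1,-1];q=c["K"]@p;return q[:2]/q[2]
for P in([525,-49,152],[525,-49,139]):print(pr(t,P),pr(s,P))
E
```

```text
(array([526.6021688 , -55.63153386, 187.82409413]), np.float64(14.040314318449617))
[229.54035977 228.24672969] [226.90538164 174.25323203]
[230.0864606  228.99260704] [227.43811022 179.83124146]
```

```bash
python3 - <<'E'
from bench import robot
from h import *
t=robot.capture("top");s=robot.capture("scene");st=robot.get_state();print(st["tcp_pos"],t["xyz"],s["xyz"],s["rotation"])
a=cv2.resize(t["pixels"][170:270,165:265],(400,400),interpolation=cv2.INTER_CUBIC)
b=cv2.resize(s["pixels"][80:230,130:280],(400,400),interpolation=cv2.INTER_CUBIC)
b=cv2.convertScaleAbs(b,alpha=2.,beta=25);a=cv2.convertScaleAbs(a,alpha=2.,beta=25)
cv2.imwrite("pics/c2.png",cv2.hconcat([a,b]))
E
```

```text
[520.6826097    0.68233955 160.85879255] [ 433.10797896 -116.53293233  952.39869064] [ 119.99421733 -642.50596941  621.63929653] [ 0.41276752 -0.15889494 -0.32842297  0.83457398]
```

View pics/c2.png

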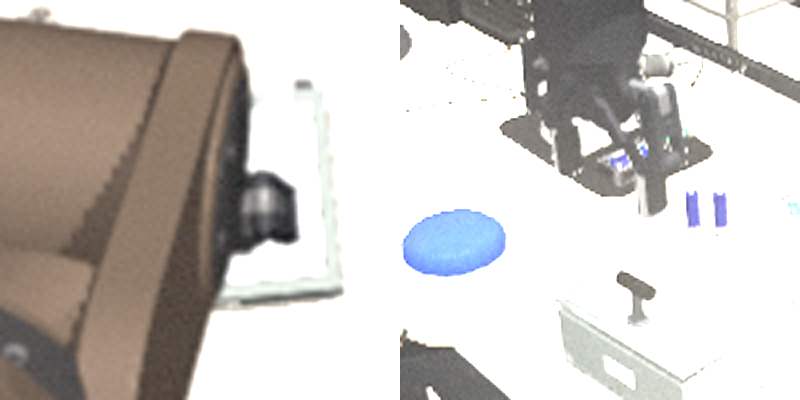

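The right fingertip is at about scene (224.5,160.6) and the left at about (192.6,144.5). I'll solve for the tip centre from these.

```bash
python3 - <<'E'
from h import *
from scipy.optimize import least_squares
t=np.load("t0.npy",allow_pickle=True).item();s=np.load("s0.npy",allow_pickle=True).item()
def pr(c,P):
    p=R.from_quat(c["rotation"]).inv().apply(np.array(P)-c["xyz"])*[1,-1,-1];q=c["K"]@p;return q[:2]/q[2]
y=np.array([-.087,.996,0])
for w in(85,99,114):
    r=least_squares(lambda P:np.r_[pr(s,P-y*w/2)-[224.5,160.6],pr(s,P+y*w/2)-[192.6,144.5]],[520,0,150]);print(w,r.x,r.fun)
for z in(140,155,175):print(z,[pr(s,np.array([520.7,.7,z])+k*y*50) for k in(-1,1)])
# all-top consistency of bar and cameras
for P in([525,-9.6,100],[523.4,-10.2,100]):print(pr(t,P),pr(s,P))
E
```

```text
85 [479.71721166 -63.91159628 225.78149813] [-0.11603956  0.22189127  0.12308899 -0.23537121]
99 [538.96569878  31.38629085 160.58139668] [-0.11603936  0.22189144  0.12308875 -0.23537128]
114 [602.44623142 133.49118694  90.72413363] [-0.11603951  0.2218913   0.12308892 -0.23537124]
140 [array([227.44926477, 179.41694287]), array([194.76386145, 161.32479418])]
155 [array([226.83335166, 172.96222075]), array([193.85356375, 155.0702435 ])]
175 [array([225.99120582, 164.13659696]), array([192.61076437, 146.5311121 ])]
[212.56920822 231.15195499] [217.25956635 187.6915497 ]
[212.84637353 231.91852385] [216.80155543 188.12314882]
```

The tips appear higher than the nominal overhang suggests. I'll centre over the bar, lower partway and compare again.

apply_moves --motion '[{"dx":-3,"dy":-10,"dz":0,"spin":0,"fingers":-1},{"dx":0,"dy":0,"dz":20,"spin":0,"fingers":-1},{"dx":0,"dy":0,"dz":20,"spin":0,"fingers":-1},{"dx":0,"dy":0,"dz":0,"spin":0,"fingers":-1}]'

```text
time_s: 2.8
tcp_pos: [524.1, -9.4, 119.8]
eef_rot: [-0.044, 0.999, 0.0, -0.001]
force: [-0.2, -0.5, 0.4]
opening: 1.001
grip_force: 0.0
```

```bash
python3 - <<'E'
from bench import robot
from h import *
s=robot.capture("scene");st=robot.get_state();print(st["tcp_pos"],st["force"])
b=cv2.resize(s["pixels"][120:220,170:270],(600,600),interpolation=cv2.INTER_CUBIC)
cv2.imwrite("pics/c3.png",cv2.convertScaleAbs(b,alpha=1.3,beta=10))
E
```

```text
[524.63388849  -9.35461339 120.8559283 ] [ 0.23352881 -0.21745858  0.10664588]
```

View pics/c3.png

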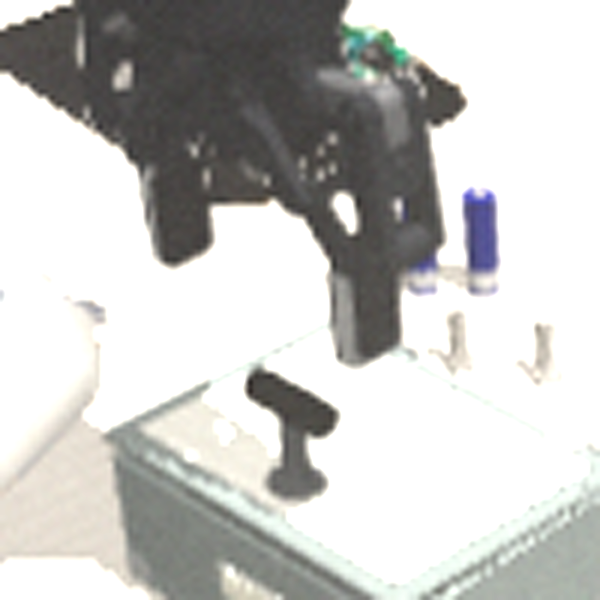

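Tips are at scene (231.2,179.5) and (200.7,163.2); the bar is at (218.6,187). I'll fix the tips' y from the TCP and solve for x and z.

```bash
python3 - <<'E'
from h import *
s=np.load("s0.npy",allow_pickle=True).item()
for px,yy in(((231.2,179.5),-59),((200.7,163.2),41),((218.6,187),-9.6),((217.5,187.3),-9.6)):
    o,d=ray(s,*px)
    for dy in(-5,0,5): print(px,yy+dy,np.round(o+d*(yy+dy-o[1])/d[1],1))
E
```

```text
(231.2, 179.5) -64 [523.5 -64.  147.9]
(231.2, 179.5) -59 [526.9 -59.  143.8]
(231.2, 179.5) -54 [530.4 -54.  139.7]
(200.7, 163.2) 36 [521.1  36.  140. ]
(200.7, 163.2) 41 [524.1  41.  136.5]
(200.7, 163.2) 46 [527.   46.  132.9]
(218.6, 187) -14.6 [525.2 -14.6 104.2]
(218.6, 187) -9.6 [528.4  -9.6 100.1]
(218.6, 187) -4.6 [531.6  -4.6  96. ]
(217.5, 187.3) -14.6 [522.5 -14.6 104.8]
(217.5, 187.3) -9.6 [525.7  -9.6 100.7]
(217.5, 187.3) -4.6 [528.9  -4.6  96.5]
```

Lateral position is fine. Descend further, then check tip height against the bar again.

apply_moves --motion '[{"dx":0,"dy":0,"dz":15,"spin":0,"fingers":-1},{"dx":0,"dy":0,"dz":9,"spin":0,"fingers":-0.4},{"dx":0,"dy":0,"dz":0,"spin":0,"fingers":-0.1},{"dx":0,"dy":0,"dz":0,"spin":0,"fingers":-0.1}]'

```text
time_s: 3.25
tcp_pos: [524.8, -9.1, 97.2]
eef_rot: [-0.044, 0.999, -0.0, 0.0]
force: [-0.8, 0.2, 0.9]
opening: 0.552
grip_force: 0.0
```

```bash
python3 - <<'E'
from bench import robot
from h import *
s=robot.capture("scene");st=robot.get_state();print(st["tcp_pos"],st["force"],st["opening"])
b=cv2.resize(s["pixels"][140:220,180:260],(600,600),interpolation=cv2.INTER_CUBIC)
cv2.imwrite("pics/c4.png",cv2.convertScaleAbs(b,alpha=1.3,beta=10))
E
```

```text
[524.82869411  -9.12242233  97.24934547] [-0.03390755  1.89549944  0.23458306] 0.5477115279252169
```

View pics/c4.png

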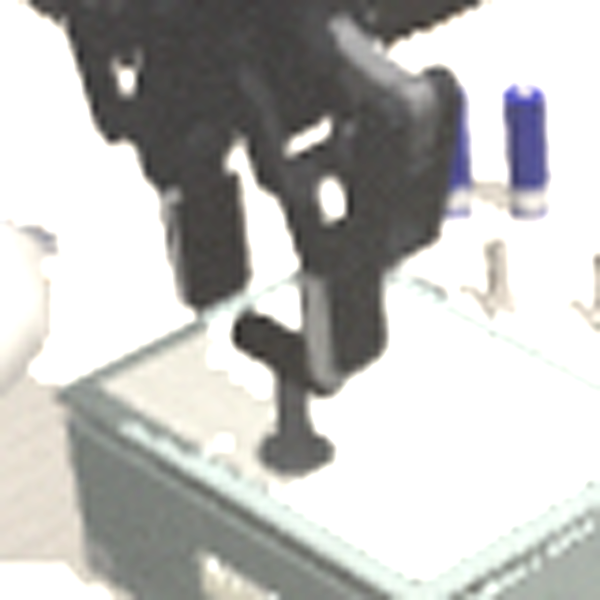

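Right tip bottom is at px (227.3,189) and left at (208.7,180), with the bar between the fingers.

```bash
python3 - <<'E'
from h import *
s=np.load("s0.npy",allow_pickle=True).item()
for px,yy in(((227.3,189),-38),((223.3,191.5),-36),((208.5,180),20)):
    o,d=ray(s,*px)
    for dy in(-4,4): print(px,np.round(o+d*(yy+dy-o[1])/d[1],1))
E
```

```text
(227.3, 189) [527.4 -42.  112.3]
(227.3, 189) [532.8 -34.  105.5]
(223.3, 191.5) [518.6 -40.  109.4]
(223.3, 191.5) [523.9 -32.  102.6]
(208.5, 180) [522.3  16.  107.7]
(208.5, 180) [527.2  24.  101.4]
```

Vision puts the tips only at bar-top height, so I'll go lower in guarded steps.

apply_moves --motion '[{"dx":0,"dy":0,"dz":6,"spin":0,"fingers":-0.1},{"dx":0,"dy":0,"dz":6,"spin":0,"fingers":-0.1},{"dx":0,"dy":0,"dz":0,"spin":0,"fingers":-0.1}]'

```text
time_s: 3.6
tcp_pos: [524.1, -9.0, 83.7]
eef_rot: [-0.044, 0.999, 0.0, -0.001]
force: [-0.2, -0.8, -0.6]
opening: 0.55
grip_force: 0.0
```

apply_moves --motion '[{"dx":0,"dy":0,"dz":3,"spin":0,"fingers":-0.1},{"dx":0,"dy":0,"dz":0,"spin":0,"fingers":-0.1}]'

```text
time_s: 3.8
tcp_pos: [524.3, -9.1, 81.2]
eef_rot: [-0.044, 0.999, 0.0, -0.0]
force: [-0.0, -0.0, 0.8]
opening: 0.547
grip_force: 0.0
```

```bash
python3 - <<'E'
from bench import robot
from h import *
s=robot.capture("scene");st=robot.get_state();print(st["tcp_pos"],st["force"],st["opening"])
b=cv2.resize(s["pixels"][140:220,180:260],(600,600),interpolation=cv2.INTER_CUBIC)
cv2.imwrite("pics/c5.png",cv2.convertScaleAbs(b,alpha=1.3,beta=10))
E
```

```text
[524.38200671  -9.07320569  81.34031262] [-1.30725372 -1.40229562  0.36473626] 0.548449064094599
```

View pics/c5.png

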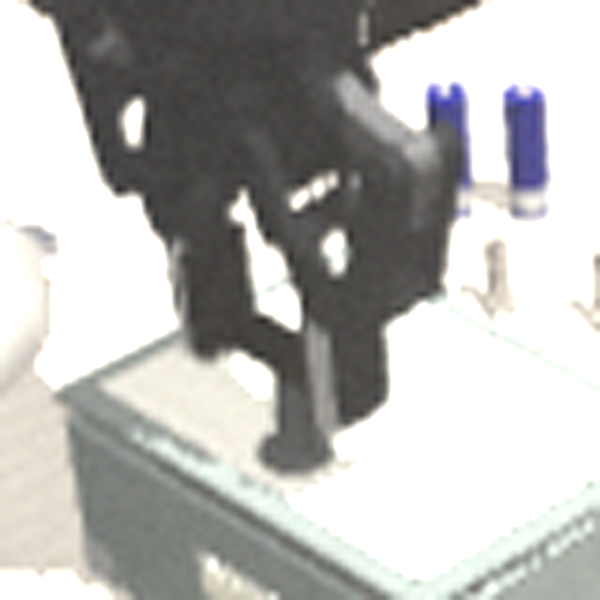

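The fingers straddle the bar with the tips just below it, and there is no contact force. Closing now.

apply_moves --motion '[{"dx":0,"dy":0,"dz":1,"spin":0,"fingers":0.3},{"dx":0,"dy":0,"dz":0,"spin":0,"fingers":1},{"dx":0,"dy":0,"dz":0,"spin":0,"fingers":1},{"dx":0,"dy":0,"dz":0,"spin":0,"fingers":1},{"dx":0,"dy":0,"dz":0,"spin":0,"fingers":1}]'

```text
time_s: 4.35
tcp_pos: [524.2, -9.9, 80.5]
eef_rot: [-0.044, 0.999, -0.0, -0.0]
force: [-3.4, -8.1, 1.0]
opening: 0.406
grip_force: 59.6
```

Gripped: the opening is about 35 mm on the 36 mm bar. Next, raise it along the hinge arc.

apply_moves --motion '[{"dx":-2,"dy":0,"dz":-4.5,"spin":0,"fingers":1},{"dx":-2.4,"dy":0,"dz":-4.3,"spin":0,"fingers":1},{"dx":-2.6,"dy":0,"dz":-4.2,"spin":0,"fingers":1},{"dx":-2.7,"dy":0,"dz":-4.1,"spin":0,"fingers":1},{"dx":0,"dy":0,"dz":0,"spin":0,"fingers":1}]'

```text
time_s: 4.85
tcp_pos: [534.7, -8.9, 97.5]
eef_rot: [-0.044, 0.999, -0.0, 0.0]
force: [4.1, -5.1, -6.4]
opening: 0.404
grip_force: 61.7
```

apply_moves --motion '[{"dx":-6.1,"dy":0,"dz":-7.7,"spin":0,"fingers":1},{"dx":-6.9,"dy":0,"dz":-7.1,"spin":0,"fingers":1},{"dx":-7.5,"dy":0,"dz":-6.4,"spin":0,"fingers":1},{"dx":0,"dy":0,"dz":0,"spin":0,"fingers":1}]'

```text
time_s: 5.25
tcp_pos: [555.1, -7.0, 118.4]
eef_rot: [-0.044, 0.999, -0.0, -0.0]
force: [3.5, -5.3, -9.7]
opening: 0.4
grip_force: 62.1
```

apply_moves --motion '[{"dx":-8.1,"dy":0,"dz":-5.6,"spin":0,"fingers":1},{"dx":-8.6,"dy":0,"dz":-4.7,"spin":0,"fingers":1},{"dx":-7.7,"dy":0,"dz":-3.3,"spin":0,"fingers":1},{"dx":0,"dy":0,"dz":0,"spin":0,"fingers":1},{"dx":0,"dy":0,"dz":0,"spin":0,"fingers":1}]'

```text
time_s: 5.75
tcp_pos: [578.4, -4.8, 131.4]
eef_rot: [-0.044, 0.999, -0.0, -0.001]
force: [2.9, -5.6, -13.4]
opening: 0.396
grip_force: 61.5
```

```bash
python3 - <<'E'
from bench import robot
from h import *
s=robot.capture("scene");st=robot.get_state();print(st["tcp_pos"],st["force"],st["opening"])
b=cv2.resize(s["pixels"][120:240,170:290],(600,600),interpolation=cv2.INTER_CUBIC)
cv2.imwrite("pics/c6.png",cv2.convertScaleAbs(b,alpha=1.3,beta=10))
E
```

```text
[578.3842008   -4.78652018 131.33087473] [  3.74277996  -4.96520257 -15.41646954] 0.3998816215999719
```

View pics/c6.png

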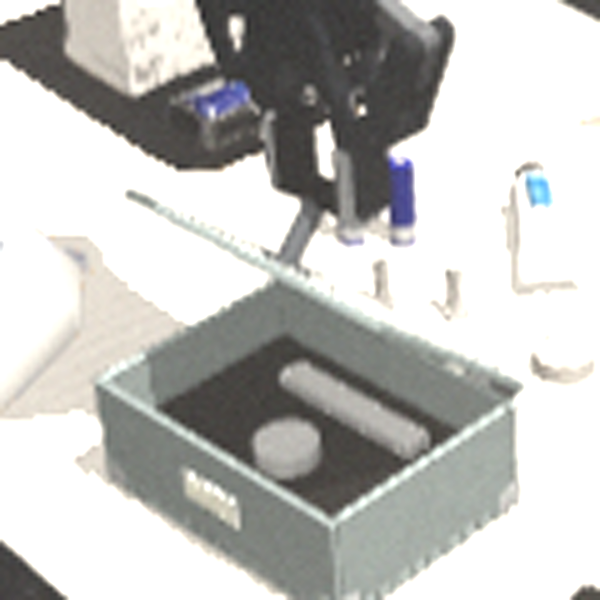

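The lid is up with the bar still held. The remaining force is nearly all radial, so letting go won't shift the lid. Releasing and backing straight up.

apply_moves --motion '[{"dx":0,"dy":0,"dz":0.5,"spin":0,"fingers":0.1},{"dx":0,"dy":0,"dz":0,"spin":0,"fingers":-0.2},{"dx":0,"dy":0,"dz":0,"spin":0,"fingers":-0.4},{"dx":0,"dy":0,"dz":0,"spin":0,"fingers":-0.5},{"dx":0,"dy":0,"dz":0,"spin":0,"fingers":-0.5}]'

```text
time_s: 6.3
tcp_pos: [578.9, -4.2, 132.1]
eef_rot: [-0.044, 0.999, 0.0, 0.0]
force: [0.4, 0.0, 0.4]
opening: 0.749
grip_force: 0.0
```

apply_moves --motion '[{"dx":0,"dy":0,"dz":-15,"spin":0,"fingers":-0.5},{"dx":0,"dy":0,"dz":-30,"spin":0,"fingers":-0.5},{"dx":0,"dy":0,"dz":-40,"spin":0,"fingers":-0.5},{"dx":0,"dy":0,"dz":-35,"spin":0,"fingers":-1},{"dx":0,"dy":0,"dz":0,"spin":0,"fingers":-1}]'

```text
time_s: 6.8
tcp_pos: [580.3, -4.4, 256.7]
eef_rot: [-0.044, 0.999, -0.001, 0.004]
force: [0.2, 0.5, -0.4]
opening: 1.001
grip_force: 0.0
```

apply_moves --motion '[{"dx":25,"dy":35,"dz":0,"spin":0,"fingers":-1},{"dx":25,"dy":40,"dz":0,"spin":0,"fingers":-1},{"dx":25,"dy":40,"dz":0,"spin":0,"fingers":-1},{"dx":15,"dy":45,"dz":0,"spin":0,"fingers":-1},{"dx":10,"dy":45,"dz":0,"spin":0,"fingers":-1}]'

```text
time_s: 7.3
tcp_pos: [459.7, 192.4, 251.7]
eef_rot: [-0.043, 0.999, 0.0, -0.0]
force: [1.8, 0.6, 0.6]
opening: 0.991
grip_force: 0.0
```

apply_moves --motion '[{"dx":10,"dy":45,"dz":0,"spin":0,"fingers":-1},{"dx":10,"dy":45,"dz":0,"spin":0,"fingers":-1},{"dx":0,"dy":0,"dz":0,"spin":0,"fingers":-1},{"dx":0,"dy":0,"dz":0,"spin":0,"fingers":-1},{"dx":0,"dy":0,"dz":0,"spin":0,"fingers":-1}]'

```text
time_s: 7.8
tcp_pos: [433.7, 278.4, 251.6]
eef_rot: [-0.043, 0.999, -0.0, -0.0]
force: [0.6, -0.6, 0.8]
opening: 1.002
grip_force: 0.0
```

```bash
python3 - <<'E'
from bench import robot
from h import *
t=robot.capture("top");s=robot.capture("scene");st=robot.get_state();print(st["tcp_pos"],st["force"],st["joint_vel"].round(3))
a=cv2.resize(t["pixels"][170:270,165:265],(400,400),interpolation=cv2.INTER_CUBIC)
b=cv2.resize(s["pixels"][130:230,180:280],(400,400),interpolation=cv2.INTER_CUBIC)
cv2.imwrite("pics/c7.png",cv2.hconcat([a,b]))
E
```

```text
[434.00544811 278.04465595 251.75690616] [ 0.85544227  0.33198554 -0.68261032] [-0.002 -0.    -0.003  0.002  0.001  0.004]
```

View pics/c7.png

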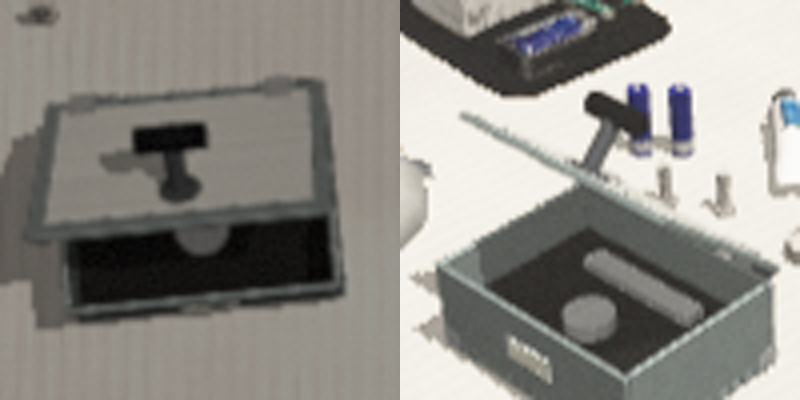

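The lid stands open on its own and the arm is clear. The bar is at top crop (170,137) and scene crop (616,113). I'll check the angle.

```bash
python3 - <<'E'
from h import *
t=np.load("t0.npy",allow_pickle=True).item();s=np.load("s0.npy",allow_pickle=True).item()
P,e=tri(t,(165+170/4-.4,170+137/4-.4),s,(180+216/4-.4,130+113/4-.4))
P0=np.array([525.5,-9.5,100.5]);H=np.array([613,-2.3,60]);x=np.array([.996,.088,0])
f=lambda P:np.arctan2(P[2]-60,-(P-H)@x)
print(P,e,f(P),f(P)-np.arctan2(40,90), np.hypot(P[2]-60,(P-H)@x))
E
```

```text
[574.79219412  -4.36845188 148.08998519] 1.655958993027695 1.1612705740988938 0.7430462445196646 96.03079474352846
```

```bash
python3 -c "
from bench import robot
print(robot.sign_off())"
```

```text
the job is handed in; nothing more can be done
None
```

The wider case's lid was raised by its handle to about 43–44° (0.74 rad measured from the images) and stayed up by itself after release. The arm was clear, the narrower case was untouched, and the job is handed in at about 8 s.

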